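# Hold the caster-bearing tray under the bench magnifier

### The arm

A 7-joint arm with a two-finger parallel gripper is mounted at the origin on the work surface. World frame = base frame: x ahead of the robot, y to its left, z up, the work surface at z = 0. Lengths are in m, angles in rad, forces in N, time in s.
With the tool pointing down it reaches from about 0.4 to 0.85 m from the base axis. Payload 4.5 kg.
Tool frame: the origin (TCP) lies at the very end of the fingers, on their centre line; the grasp point (between the pads) lies 19 mm behind it; z points along the fingers, x is the direction in which the jaws open and shut, and the axes are right-handed (so a half turn about z gives the same grasp; the last joint's range is limited). The gripper opens to 88 mm and grips with 3 to 60 N. Pads are 18 mm wide; open, the fingers measure 123 mm over their backs; the gripper's body (75 mm by 187 mm) begins 45 mm behind the grasp point.
Start: joints at [-1.279, 0.689, -0.195, 1.565, 0.157, 0.902, -0.215], TCP at [0.159, 0.604, 0.239] pointing down, gripper open.
Joint ranges: [-3.01, 3.01], [-0.46, 2.08], [-1.47, 1.51], [0.13, 2.56], [-1, 4.14], [0.04, 2.09], [-2.66, 2.66]. Speed limits (rad/s): [2.57, 2.57, 3.14, 3.14, 3.14, 3.14, 3.14].

### API

Orientations are given as a unit quaternion [x, y, z, w].
In Python, from plant import * gives the robot as it stands.
- The arm moves only by the tool apply_moves, never from a script. Its argument "series" is a list of rows, each an object of numbers: "x", "y", "z": the shift along the tool's x, y, z in units of 80 cm (1.0 is 80 cm); "wx", "wy", "wz": the turn, a rotation vector about the tool's x, y, z in units of pi rad (1.0 is pi rad); "fingers": the opening, from -1 (shut) to 1 (fully open), so that 0 is half open. In form: [{"x": .., "y": .., "z": .., "wx": .., "wy": .., "wz": .., "fingers": ..}, ...]. A call has 1 to 8 rows; each row shifts and turns the pose as measured when the row begins, along the tool's axes as they then stand; what a row does not reach is not made up. A row lasts 1/8 s, in which the tool goes at most 62.5 mm and 10.7 degrees, less where a joint would pass 70% of its speed; a pose out of reach is approached as far as the arm can. A call with a number of a shift or a turn outside -1 to 1 is refused whole. A call with a gripper value outside its range is refused whole. The fingers move at their own pace and stop on an object; "force" is the grip in N (left out, the last holds). Time passes only in rows, so rows that do not move let the fingers close. It gives the time, the measured TCP pose, the force and the opening at its end, in the units of the state.
- get_state(): the state, without advancing time (a new reading comes with each control period).
- snapshot(name): name is "scene" or "side" or "wrist"; returns (picture, depth): 400x640x3 uint8, red, green, blue; 400x640 float32, m along the optical axis (not along the pixel's ray), 0 where there is no reading.
- camera_model(name): a dict with "camera_matrix" (3x3 intrinsics, pixels), "dist_coeffs" ([k1, k2, p1, p2, k3] as OpenCV has them; the pictures are not rectified), "world_from_camera" (4x4, takes a point from camera to world coordinates). Camera axes: x right, y up, looking along -z (the intrinsics and any distortion apply to the point x, -y, -z); pixel columns grow to the right and rows downward; lengths in m; the calibration is good to about 2 mm. A picture is of the moment at which its call begins: read the wrist's pose just before it. camera_model takes no time and is no camera call; for the wrist camera it gives the pose at the moment of the call.
- finish_job(): hands the job in, once; it reports no verdict.
The state is a dict: "clock": time; "q": joint angles; "qd": joint speeds; "joint_torque": joint torques, N m; "tool_pos": TCP position; "eef_rot": TCP orientation; "contact_force": force on the tool from outside, world axes, zero at the start; "moment": the same for the moment, N m; "opening": opening from 0.0 (shut) to 1.0 (fully open).
Only numpy, scipy, OpenCV 4.12 (cv2) and the standard library are available. Lean on these libraries where they do the work, as an engineer would, in place of code of your own. Each camera call takes 0.05 s, during which the arm holds its last target. There are 200 camera calls.

### The job

The bearing of a flight-case caster has to be inspected: switch the bench magnifier's lamp on at its rocker, then take the parts tray by its handle and carry it level, so that the loose ball, the bush and the nut all stay in their shallow pockets. Hold the tray level and still in the air with the ball centred under the magnifier's lens, about 10 cm below it, and finish like that, still holding the tray with the lamp on. Touch neither the lens nor its neck with the tray, and leave the other things on the bench where they are.

Things in the scene. Friction and masses are not known exactly. Their poses are not given: they have to be found in the camera images.
- lamp_switch (a joint): black rocker switch (32 x 24 mm top, hinged across its middle) on the magnifier's base, on the part of the base farthest from the gooseneck, which is the side towards the robot. Value in rad: 0 = off (the robot-side end stands up), 0.40 = fully on (that end pressed down). It stays where it is left; a push of 2 to 7 N on the raised end moves it, that end going down about 6 mm. The start value lies between 0 and 0.05
- switch_end (a point): point on top of the rocker, 2 mm in from the tip of its robot-side end, on its centre line; moves with it (about 41 mm above the bench when off, 36 mm when on; the base around it is 26 mm high, the bezel 30 mm)
- magnifier: white illuminated bench magnifier, fixed to the bench. Origin: underside centre of its 155 x 125 x 26 mm base, z up; x runs from the switch (45 mm to -x) to the foot of the dark gooseneck (45 mm to +x, 7 mm radius), which rises to 352 mm and arches over to the lens head on the -y side. Its +x points away from the robot within about 0.25 rad
- lens (a point): centre of the underside of the magnifier's round lens head (104 mm across, 22 mm thick, clear 75 mm lens, level), 300 mm above the bench, 210 mm to the -y side of the base's origin; the space under it is free except for a 15 mm thick LED module on the bench. The neck joins the head from the +y side
- tray: loose white plastic parts tray, 76 (x) x 118 (y) mm, 13 mm high at its lip, 150 g (hidden variation). Origin: centre of its underside, z up. In its 8 mm thick floor three round pockets, 25 mm across and only 2 mm deep, lie in a row along y at y = -34, 0 and +34 mm (x = 0). A straight bar handle 16 mm wide sticks out to -x, towards the robot: x from -75 to -167 mm, its underside 22 mm and its top 40 mm above the tray's underside
- tray_grip (a point): point in the middle of the tray's handle to grip it, fingers on its two upright sides: x = -130, y = 0, z = 31 mm in the tray's frame
- ball_center (a point): centre of the loose steel bearing ball, 16 mm across, 17 g. It lies in one of the three pockets of the tray (which one changes) and can roll a few mm inside it; it is the only ball
- bush: loose steel bush in another pocket: an upright ring 20 mm across, 13 mm high, with a 12 mm bore; origin underside centre
- nut: loose hexagonal steel nut in the remaining pocket, 21 mm over its corners, 10 mm high; origin underside centre
- led_module: bystander: flat square LED module, 128 x 128 x 15 mm, lying under or beyond the lens; origin underside centre
- solder_reel: bystander: white solder reel standing on end, 54 mm across, 52 mm high; origin underside centre
- tape_roll: bystander: flat roll of tape, 100 mm across, 24 mm high; origin underside centre
- screwdriver: bystander: 180 mm screwdriver lying lengthwise, straight ahead of the robot; origin about its middle
- pliers: bystander: pliers lying beyond the tray, about 155 mm long, 13 mm high; origin at their pivot
- caster_fork: bystander: steel caster fork without its wheel, standing upside down on its 100 x 85 mm plate, 112 mm high, to the robot's right of the tray; origin underside centre
- multimeter: bystander: yellow multimeter, 150 x 75 x 40 mm, on the robot's left; origin underside centre

How it is judged:
By the outcome, as a careful person would: the job done as asked, in the order asked, and still so for the second after the job is handed in, while the arm keeps its last pose, push and grip.
It also fails if it takes over 64 s, if anything falls off the work surface, if the arm or the gripper's body presses on something with over 40 N, if the wrist force passes 120 N, or if a joint passes its speed limit or range.

## Working session

There is one attempt and no reset: what is moved stays moved. The work goes in short steps, Python scripts to look and compute and a tool call to move; the robot and the scene stay as the last step left them, time stands still between calls to the robot, and variables do not carry over. Pictures are saved under pics/ and viewed, about 8 in all and at most 12, crops included, and the job is handed in when it is done.

Besides the shell and the picture viewer there is one more tool, called after "Emit:" by a JSON object that holds its "name" and its "arguments". apply_moves: Moves the arm, as the interface text tells. Its arguments: {"type":"object","properties":{"series":{"type":"array","items":{"type":"object","properties":{"x":{"type":"number"},"y":{"type":"number"},"z":{"type":"number"},"wx":{"type":"number"},"wy":{"type":"number"},"wz":{"type":"number"},"fingers":{"type":"number"}}}},"force":{"type":"number"}},"required":["series"]}

```bash
mkdir -p pics; ls
cat > h.py <<'E'
from plant import *
import numpy as np, cv2
from scipy.spatial.transform import Rotation as R
def snap(n,f):
    cm=camera_model(n); p,d=snapshot(n); cv2.imwrite('pics/'+f+'.png',p[:,:,::-1]); np.savez('pics/'+f+'.npz',p=p,d=d,K=cm['camera_matrix'],D=cm['dist_coeffs'],T=cm['world_from_camera'])
def load(f): return np.load('pics/'+f+'.npz')
def cloud(z):
    h,w=z['d'].shape; v,u=np.mgrid[:h,:w]
    n=cv2.undistortPoints(np.stack([u,v],-1).reshape(-1,1,2).astype(float),z['K'],z['D']).reshape(h,w,2)
    d=z['d']; P=np.stack([n[...,0]*d,-n[...,1]*d,-d],-1)
    W=P@z['T'][:3,:3].T+z['T'][:3,3]; W[d==0]=np.nan; return W
def ray(z,u,v,h):
    n=cv2.undistortPoints(np.array([[[u,v]]],float),np.array(z['K']),np.array(z['D']))[0,0]
    r=z['T'][:3,:3]@[n[0],-n[1],-1]; o=z['T'][:3,3]; return o+r*(h-o[2])/r[2]
E
python3 - <<'E'
from h import *
snap('scene','s0'); snap('side','d0'); s=get_state(); print(s)
for f in('s0','d0'): print(load(f)['T'],load(f)['K'])
a=cv2.imread('pics/s0.png');b=cv2.imread('pics/d0.png')
E
```

```text
pics
{'clock': 0.1, 'q': array([-1.27921469,  0.6898873 , -0.1945066 ,  1.56618039,  0.15733553,
        0.9025113 , -0.21512417]), 'qd': array([ 0.00042803, -0.00090386, -0.00108116, -0.0035522 , -0.00023457,
       -0.00031671, -0.00014732]), 'joint_torque': array([-2.85564827e-03, -5.28495240e+01, -1.27120592e+00, -1.53835863e+01,
       -5.25068433e-02,  1.97545960e-03,  5.39709640e-05]), 'tool_pos': array([0.15925527, 0.60381352, 0.23801379]), 'eef_rot': array([ 7.92111338e-01,  6.10376108e-01, -5.81512127e-04,  5.44570173e-04]), 'contact_force': array([0.39155366, 0.02406402, 0.20886099]), 'moment': array([ 0.01564978, -0.05962362,  0.00960092]), 'opening': 0.9968385569328244}
[[-0.8054352  -0.34336122  0.48309131  1.23402406]
 [ 0.59252731 -0.48522405  0.64301557  0.89004915]
 [ 0.01362091  0.80415216  0.59426743  0.99120243]
 [ 0.          0.          0.          1.        ]] [[469.80757984   0.         318.14009479]
 [  0.         469.80757984 198.90115334]
 [  0.           0.           1.        ]]
[[ 0.89840453  0.27947391 -0.33876781  0.1475808 ]
 [-0.43888725  0.54373036 -0.71535675 -0.89701339]
 [-0.0157252   0.79136062  0.61114735  0.97191677]
 [ 0.          0.          0.          1.        ]] [[415.41932176   0.         320.49411495]
 [  0.         415.41932176 204.13478289]
 [  0.           0.           1.        ]]
```

View pics/s0.png

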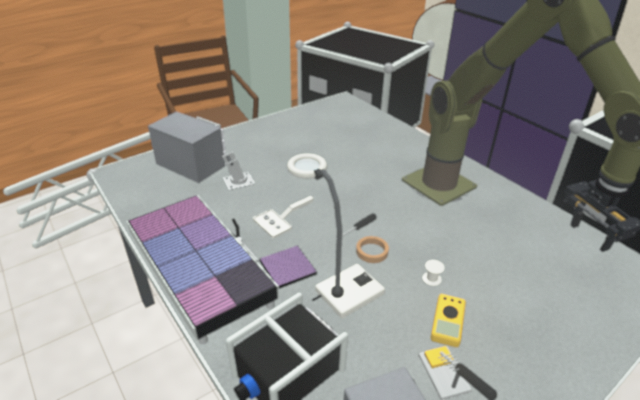

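View pics/d0.png

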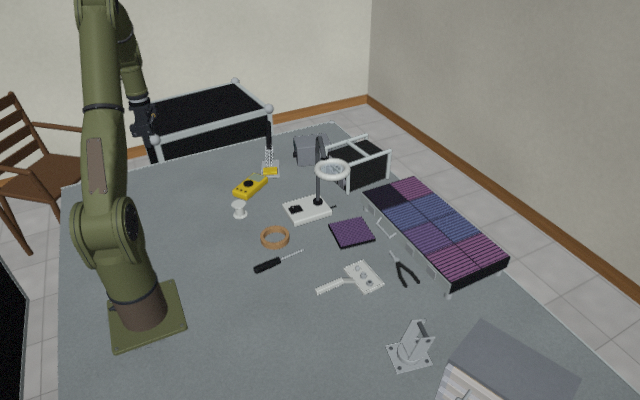

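The scene view shows the tray at about (272,221), its handle end near (310,200), the magnifier base at (350,288), the rocker at (363,280) and the lens at (307,164). In the side view the tray is at (362,277), the base at (308,210) with the rocker at (295,209), and the lens at (332,168). Next I measure these.

Run:
```python
from h import *
def comp(f,uv,lo,hi,rad,minv=150):
    z=load(f); W=cloud(z); p=z['p'].astype(int); sat=p.max(2)-p.min(2)
    v,u=np.mgrid[:400,:640]
    m=(p.min(2)>minv)&(sat<45)&(W[...,2]>lo)&(W[...,2]<hi)&(np.hypot(u-uv[0],v-uv[1])<rad)
    n,l,st,c=cv2.connectedComponentsWithStats(m.astype(np.uint8))
    k=1+st[1:,4].argmax(); return W[l==k],l==k
def rect(P,name):
    r=cv2.minAreaRect(P[:,:2].astype(np.float32)*1000); print(name,len(P),'rect',np.round(r[0]),np.round(r[1]),round(r[2],1),'z',np.percentile(P[:,2],[5,50,95]).round(4))
for f,b,t,l in(('s0',(350,288),(275,220),(307,164)),('d0',(308,210),(362,277),(332,168))):
    P,m=comp(f,b,.018,.035,45); rect(P,f+' base')
    P,m=comp(f,t,.004,.018,30); rect(P,f+' tray')
    P,m=comp(f,t,.004,.06,70); rect(P,f+' tray+handle')
    H=P[P[:,2]>.028]; 
    if len(H): rect(H,f+' handle')
    P,m=comp(f,l,.27,.36,40); rect(P,f+' lens')
    z=load(f); W=cloud(z); p=z['p'].astype(int); 
    v,u=np.mgrid[:400,:640]; m=(p.max(2)<90)&(np.hypot(u-b[0],v-b[1])<40)&(W[...,2]>.025)&(W[...,2]<.048)
    n,lab,st,c=cv2.connectedComponentsWithStats(m.astype(np.uint8))
    for k in range(1,n):
        if st[k,4]>15: rect(W[lab==k],f+' dark%d'%k); print(c[k])
a=cv2.imread('pics/s0.png'); b=cv2.imread('pics/d0.png')
c=[cv2.resize(x,(400,300),interpolation=cv2.INTER_CUBIC) for x in(a[190:250,240:320],a[255:315,310:390],b[252:312,310:390],b[180:240,270:350])]
cv2.imwrite('pics/c1.png',np.vstack([np.hstack(c[:2]),np.hstack(c[2:])]))
```

```text
s0 base 1569 rect [621. 227.] [127. 156.] 88.6 z [0.0214 0.0265 0.0299]
s0 tray 624 rect [ 631. -158.] [ 99. 163.] 6.1 z [0.0048 0.0102 0.0167]
s0 tray+handle 887 rect [ 558. -166.] [246. 163.] 6.1 z [0.0048 0.0118 0.041 ]
s0 handle 160 rect [ 526. -158.] [114.  20.] 2.7 z [0.0288 0.0386 0.044 ]
s0 lens 718 rect [619.  24.] [109. 111.] 41.6 z [0.3108 0.317  0.3235]
s0 dark1 70 rect [577. 231.] [22. 33.] 84.6 z [0.0286 0.0353 0.041 ]
[361.88571429 279.8       ]
s0 dark2 58 rect [670. 231.] [25. 22.] 51.3 z [0.0372 0.0427 0.0469]
[336.93103448 292.27586207]
d0 base 664 rect [618. 220.] [130. 151.] 89.2 z [0.02   0.0242 0.0279]
d0 tray 606 rect [ 634. -158.] [ 85. 121.] 3.3 z [0.0053 0.0087 0.0142]
d0 tray+handle 838 rect [ 575. -161.] [205. 121.] 2.9 z [0.0055 0.01   0.0405]
d0 handle 183 rect [ 526. -163.] [108.  17.] 2.8 z [0.0287 0.0382 0.0431]
d0 lens 460 rect [615.   8.] [ 99. 102.] 34.5 z [0.3098 0.3164 0.3203]
d0 dark3 55 rect [660. 226.] [32. 49.] 20.1 z [0.0307 0.0387 0.0462]
[317.27272727 201.21818182]
d0 dark4 77 rect [573. 224.] [48. 40.] 3.2 z [0.0266 0.0336 0.0404]
[294.90909091 208.87012987]
```

View pics/c1.png

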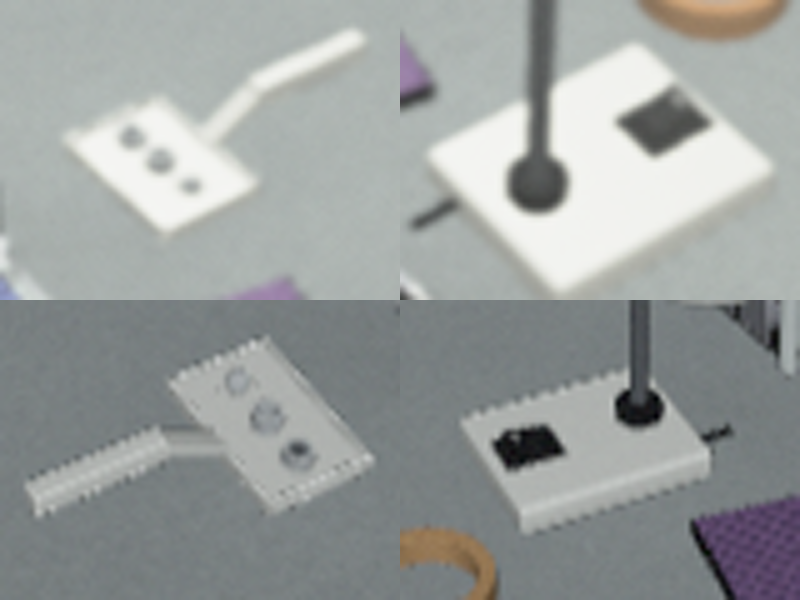

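The crops show round pockets in a row, but I can't yet tell which part is in which. I'll look again with the wrist camera. Measured so far: base at (0.620, 0.224), yaw ≈ -0.02, switch at (0.575, 0.228), and handle yaw ≈ 2.8°. All of these agree with the given sizes. I'll square the tool and move towards the switch.

Emit:
{"name": "apply_moves", "arguments": {"series": [{"wz": -0.042,"fingers": -1},{"wz": -0.042,"fingers": -1}], "force": 40}}

```text
schema error: expected keys x, y, z, wx, wy, wz, fingers
```

Emit:
{"name": "apply_moves", "arguments": {"series": [{"x": -0.055,"y": 0.05,"fingers": -1},{"x": -0.055,"y": 0.05,"fingers": -1},{"x": -0.055,"y": 0.05,"fingers": -1},{"x": -0.055,"y": 0.05,"fingers": -1},{"x": -0.055,"y": 0.05,"fingers": -1},{"x": -0.055,"y": 0.05,"fingers": -1},{"x": -0.055,"y": 0.05,"fingers": -1},{"x": -0.055,"y": 0.05,"fingers": -1}]}}

```text
schema error: expected keys x, y, z, wx, wy, wz, fingers
```

Run:
```python
from h import *
snap('wrist','w0'); s=get_state(); print(s['clock'],s['tool_pos'],R.from_quat(s['eef_rot']).as_matrix().round(3),s['opening'],s['contact_force'])
z=load('w0'); print(z['T'].round(3), z['K'][0,0])
```

```text
0.15 [0.15926334 0.60388321 0.23810953] [[ 0.255  0.967 -0.   ]
 [ 0.967 -0.255 -0.001]
 [-0.001  0.    -1.   ]] 0.9973337324219477 [0.70759748 0.2780694  0.22200497]
[[ 0.255 -0.924 -0.285  0.085]
 [ 0.967  0.243  0.077  0.623]
 [-0.002 -0.296  0.955  0.384]
 [ 0.     0.     0.     1.   ]] 351.4183698555566
```

View pics/w0.png

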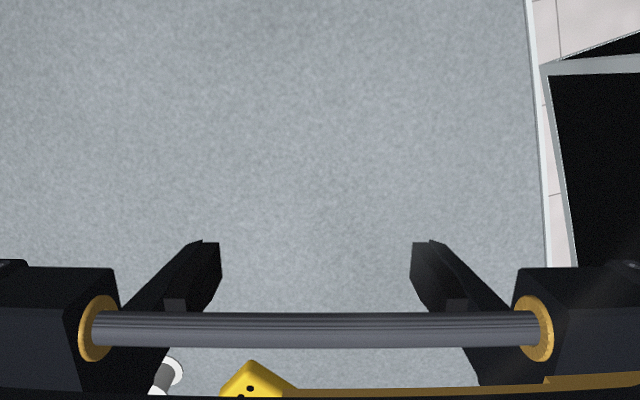

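The wrist camera sits on the tool's -y side, so it sees the bench behind the fingers. The move rows need every key, so I'll resend them.

Emit:
{"name": "apply_moves", "arguments": {"series": [{"x": 0,"y": 0,"z": 0,"wx": 0,"wy": 0,"wz": -0.042,"fingers": -1},{"x": 0,"y": 0,"z": 0,"wx": 0,"wy": 0,"wz": -0.042,"fingers": -1},{"x": -0.055,"y": 0.05,"z": 0,"wx": 0,"wy": 0,"wz": 0,"fingers": -1},{"x": -0.055,"y": 0.05,"z": 0,"wx": 0,"wy": 0,"wz": 0,"fingers": -1},{"x": -0.055,"y": 0.05,"z": 0,"wx": 0,"wy": 0,"wz": 0,"fingers": -1},{"x": -0.055,"y": 0.05,"z": 0,"wx": 0,"wy": 0,"wz": 0,"fingers": -1},{"x": -0.055,"y": 0.05,"z": 0,"wx": 0,"wy": 0,"wz": 0,"fingers": -1},{"x": -0.055,"y": 0.05,"z": 0,"wx": 0,"wy": 0,"wz": 0,"fingers": -1}], "force": 40}}

```text
clock: 1.15
tool_pos: [0.406, 0.3407, 0.2354]
eef_rot: [0.698, 0.716, -0.001, -0.001]
contact_force: [0.6, 0.7, 0.3]
opening: 0.116
```

Emit:
{"name": "apply_moves", "arguments": {"series": [{"x": -0.035,"y": 0.042,"z": 0,"wx": 0,"wy": 0,"wz": 0.003,"fingers": -1},{"x": -0.035,"y": 0.042,"z": 0,"wx": 0,"wy": 0,"wz": 0.002,"fingers": -1},{"x": -0.035,"y": 0.042,"z": 0,"wx": 0,"wy": 0,"wz": 0.002,"fingers": -1},{"x": -0.035,"y": 0.042,"z": 0,"wx": 0,"wy": 0,"wz": 0,"fingers": -1},{"x": 0,"y": 0,"z": 0,"wx": 0,"wy": 0,"wz": 0,"fingers": -1}]}}

```text
clock: 1.78
tool_pos: [0.5493, 0.2191, 0.2337]
eef_rot: [0.71, 0.705, -0.003, 0.0]
contact_force: [-0.4, 1.0, -0.7]
opening: 0.001
```

Run:
```python
from h import *
snap('wrist','w1'); s=get_state(); print(s['clock'],s['tool_pos'],R.from_quat(s['eef_rot']).as_matrix().round(3),s['opening'],s['contact_force'])
```

```text
1.825 [0.54738902 0.22145532 0.23379317] [[ 0.004  1.    -0.005]
 [ 1.    -0.004 -0.003]
 [-0.003 -0.005 -1.   ]] 0.009627084376300454 [-1.19022054  0.32540376 -0.84511556]
```

View pics/w1.png

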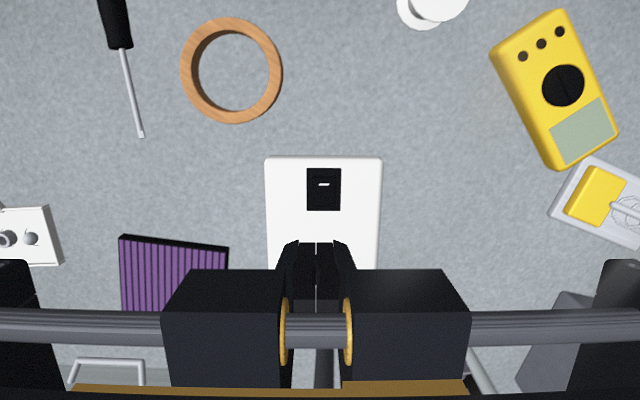

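The wrist view shows the rocker at cols 307–341, rows 168–211, and the base's robot-side edge at row 157. The tray's right (+y) pocket holds what looks like the ball at (30,237), with the bush next to it at (5,238).

Run:
```python
from h import *
z=load('w1'); p=z['p'].astype(int); W=cloud(z)
m=np.zeros((400,640),np.uint8); m[160:225,290:360]=(p[160:225,290:360].max(2)<100)
n,l,st,c=cv2.connectedComponentsWithStats(m); k=1+st[1:,4].argmax(); print(st[k],c[k])
ct=max(cv2.findContours((l==k).astype(np.uint8),0,2)[0],key=cv2.contourArea); r=cv2.minAreaRect(ct); 
print([ray(z,*q,.033)[:2].round(4) for q in cv2.boxPoints(r)], ray(z,*r[0],.033))
for v in range(162,216,4): print(v,W[v,318:331].mean(0).round(4),p[v,324])
# base front edge corners
b=(p.min(2)>200); print([ (x,np.argmax(b[140:200,x])+140) for x in (275,300,350,372)])
for x in (275,372): print(ray(z,x,np.argmax(b[140:200,x])+140,.026))
row=np.where(b[200])[0]; row=row[(row>240)&(row<400)]; print(row.min(),row.max(),ray(z,row.min(),200,.026),ray(z,row.max(),200,.026))
```

```text
[ 307  168   34   43 1411] [323.29340893 188.95747697]
[array([0.5948, 0.2088]), array([0.5499, 0.2094]), array([0.5501, 0.2427]), array([0.595 , 0.2433])] [0.5720423  0.22602578 0.033     ]
162 [0.5455 0.2267 0.0251] [243 244 242]
166 [0.5494 0.2267 0.0263] [250 250 251]
170 [0.5526 0.2266 0.0305] [18 18 21]
174 [0.5569 0.2266 0.0302] [27 27 32]
178 [0.5586 0.2264 0.0404] [19 20 24]
182 [0.5625 0.2264 0.041 ] [13 13 16]
186 [0.5667 0.2264 0.0409] [25 23 27]
190 [0.5711 0.2264 0.0401] [25 25 27]
194 [0.5755 0.2264 0.0394] [19 21 25]
198 [0.5801 0.2264 0.0383] [21 19 22]
202 [0.5847 0.2265 0.0372] [24 22 25]
206 [0.5892 0.2265 0.0368] [13 14 17]
210 [0.5958 0.2266 0.0305] [69 69 69]
214 [0.6016 0.2267 0.0269] [245 245 245]
[(275, np.int64(158)), (300, np.int64(158)), (350, np.int64(158)), (372, np.int64(159))]
[0.54079578 0.17655532 0.026     ]
[0.5423856  0.27577066 0.026     ]
265 378 [0.58582271 0.16412838 0.026     ] [0.58644806 0.28387284 0.026     ]
```

Emit:
{"name": "apply_moves", "arguments": {"series": [{"x": 0.003,"y": 0.008,"z": 0.05,"wx": -0.0015,"wy": 0.001,"wz": 0,"fingers": -1},{"x": 0.003,"y": 0.008,"z": 0.05,"wx": 0,"wy": 0,"wz": 0,"fingers": -1},{"x": 0,"y": 0,"z": 0.05,"wx": 0,"wy": 0,"wz": 0,"fingers": -1},{"x": 0,"y": 0,"z": 0.03,"wx": 0,"wy": 0,"wz": 0,"fingers": -1},{"x": 0,"y": 0,"z": 0,"wx": 0,"wy": 0,"wz": 0,"fingers": -1}]}}

```text
clock: 2.45
tool_pos: [0.5546, 0.2357, 0.0869]
eef_rot: [0.704, 0.71, 0.001, -0.003]
contact_force: [-0.4, 1.0, 0.1]
opening: 0.005
```

Run:
```python
from h import *
s=get_state(); print(s['clock'],s['tool_pos'],R.from_quat(s['eef_rot']).as_matrix().round(4),s['contact_force'])
```

```text
2.45 [0.55463393 0.23569712 0.0869485 ] [[-0.0075  1.     -0.003 ]
 [ 0.9999  0.0075  0.0069]
 [ 0.0069 -0.0029 -1.    ]] [-0.39553103  0.95869952  0.06889748]
```

Emit:
{"name": "apply_moves", "arguments": {"series": [{"x": -0.011,"y": 0.006,"z": 0.02,"wx": 0,"wy": -0.002,"wz": -0.002,"fingers": -1},{"x": 0,"y": 0,"z": 0.02,"wx": 0,"wy": 0,"wz": 0,"fingers": -1},{"x": 0,"y": 0,"z": 0,"wx": 0,"wy": 0,"wz": 0,"fingers": -1},{"x": 0,"y": 0,"z": 0,"wx": 0,"wy": 0,"wz": 0,"fingers": -1}]}}

```text
clock: 2.95
tool_pos: [0.5604, 0.2286, 0.0554]
eef_rot: [0.702, 0.713, 0.001, -0.001]
contact_force: [-0.3, 0.7, -0.4]
opening: 0.005
```

Emit:
{"name": "apply_moves", "arguments": {"series": [{"x": -0.002,"y": 0,"z": 0.008,"wx": 0,"wy": 0,"wz": 0,"fingers": -1},{"x": 0,"y": 0,"z": 0.008,"wx": 0,"wy": 0,"wz": 0,"fingers": -1},{"x": 0,"y": 0,"z": 0.005,"wx": 0,"wy": 0,"wz": 0,"fingers": -1},{"x": 0,"y": 0,"z": 0.004,"wx": 0,"wy": 0,"wz": 0,"fingers": -1},{"x": 0,"y": 0,"z": 0.002,"wx": 0,"wy": 0,"wz": 0,"fingers": -1}]}}

```text
clock: 3.58
tool_pos: [0.5604, 0.2274, 0.0379]
eef_rot: [0.702, 0.713, 0.002, -0.0]
contact_force: [-3.9, -1.9, 17.1]
opening: 0.002
```

Emit:
{"name": "apply_moves", "arguments": {"series": [{"x": 0,"y": 0,"z": -0.03,"wx": 0,"wy": 0,"wz": 0,"fingers": -1},{"x": 0,"y": 0,"z": -0.06,"wx": 0,"wy": 0,"wz": 0,"fingers": -1},{"x": 0,"y": 0,"z": -0.06,"wx": 0,"wy": 0,"wz": 0,"fingers": -1},{"x": 0,"y": 0,"z": -0.04,"wx": 0,"wy": 0,"wz": 0,"fingers": -1},{"x": 0,"y": 0,"z": -0.02,"wx": 0,"wy": 0,"wz": 0,"fingers": -1},{"x": 0,"y": 0,"z": 0,"wx": 0,"wy": 0,"wz": 0,"fingers": -1}]}}

```text
clock: 4.32
tool_pos: [0.56, 0.2269, 0.2097]
eef_rot: [0.701, 0.713, 0.001, 0.0]
contact_force: [-0.9, -0.9, -0.6]
opening: 0.003
```

Run:
```python
from h import *
snap('wrist','w2'); s=get_state(); print(s['clock'],s['tool_pos'],R.from_quat(s['eef_rot']).as_matrix().round(4),s['contact_force'])
z=load('w2');W=cloud(z);p=z['p'].astype(int)
ok=(abs(W[...,1]-.2265)<.006)
for x in np.arange(.55,.6,.003):
    m=ok&(abs(W[...,0]-x)<.0015); print(round(x,3),m.sum(),np.nanmedian(W[m][:,2]).round(4) if m.any() else '')
```

```text
4.375 [0.55950861 0.22661275 0.20876492] [[-1.610e-02  9.999e-01  2.000e-04]
 [ 9.999e-01  1.610e-02  9.000e-04]
 [ 9.000e-04  3.000e-04 -1.000e+00]] [ 0.02940047 -0.23349118  0.71189712]
0.55 1700 0.2363
0.553 360 0.2545
0.556 195 0.254
0.559 99 0.0368
0.562 63 0.0377
0.565 57 0.0384
0.568 53 0.0384
0.571 42 0.039
0.574 40 0.0392
0.577 40 0.0399
0.58 40 0.0405
0.583 40 0.0413
0.586 36 0.0421
0.589 24 0.0422
0.592 0 
0.595 34 0.0303
0.598 21 0.027
```

The rocker's slope has flipped from -0.15 to +0.196, with the end at about 36.5 mm, so it is fully on. I'll retreat towards the robot, clear of the lens, then cross to the handle.

Emit:
{"name": "apply_moves", "arguments": {"series": [{"x": 0,"y": -0.06,"z": 0,"wx": 0,"wy": 0,"wz": 0,"fingers": -1},{"x": 0,"y": -0.06,"z": 0,"wx": 0,"wy": 0,"wz": 0,"fingers": -1},{"x": 0,"y": -0.05,"z": -0.01,"wx": 0,"wy": 0,"wz": -0.005,"fingers": 1},{"x": -0.03,"y": 0,"z": -0.01,"wx": 0,"wy": 0,"wz": -0.005,"fingers": 1},{"x": -0.06,"y": 0,"z": 0,"wx": 0,"wy": 0,"wz": 0,"fingers": 1},{"x": -0.06,"y": 0,"z": 0,"wx": 0,"wy": 0,"wz": 0,"fingers": 1},{"x": -0.06,"y": 0,"z": 0,"wx": 0,"wy": 0,"wz": 0,"fingers": 1},{"x": -0.06,"y": 0,"z": 0,"wx": 0,"wy": 0,"wz": 0,"fingers": 1}]}}

```text
clock: 5.38
tool_pos: [0.424, 0.0047, 0.2139]
eef_rot: [0.685, 0.728, -0.008, -0.006]
contact_force: [0.9, -0.0, -0.2]
opening: 0.66
```

Run:
```python
from h import *
s=get_state(); print(s['clock'],s['tool_pos'],R.from_quat(s['eef_rot']).as_matrix().round(4))
snap('side','d1')
for f in('d0','d1'):
    z=load(f); print(f, z['p'][158:180,318:348].mean((0,1)), z['p'][225:245,340:362].mean((0,1)))
z=load('d0');W=cloud(z);P=W[300:380,375:445].reshape(-1,3);P=P[P[:,2]>.05];print('fork top',np.nanmin(P,0),np.nanmax(P,0))
print('fork plate uv',[ray(z,u,v,0)[:2].round(3) for u,v in((388,353),(433,352),(400,373),(420,335))])
P=W[240:300,380:430].reshape(-1,3)
```

```text
5.375 [0.42403702 0.00474397 0.2139178 ] [[-0.0601  0.998  -0.02  ]
 [ 0.9982  0.0601 -0.0031]
 [-0.0019 -0.0202 -0.9998]]
d0 [156.38636364 161.45606061 161.27272727] [83.78863636 66.37272727 98.16590909]
d1 [160.23181818 165.33030303 165.1530303 ] [ 86.61363636  68.80454545 101.28636364]
fork top [ 0.58527416 -0.58573385  0.05006503] [ 0.65439159 -0.41603441  0.15085323]
fork plate uv [array([ 0.563, -0.416]), array([ 0.67 , -0.469]), array([ 0.559, -0.479]), array([ 0.671, -0.409])]
```

Emit:
{"name": "apply_moves", "arguments": {"series": [{"x": -0.05,"y": 0,"z": 0,"wx": 0.0,"wy": 0,"wz": 0,"fingers": 1},{"x": -0.05,"y": 0,"z": 0,"wx": 0,"wy": 0,"wz": 0,"fingers": 1},{"x": -0.05,"y": 0,"z": 0,"wx": 0,"wy": 0,"wz": 0,"fingers": 1},{"x": -0.04,"y": 0.02,"z": 0,"wx": 0,"wy": 0,"wz": 0,"fingers": 1},{"x": 0,"y": 0.04,"z": 0,"wx": 0,"wy": 0,"wz": 0,"fingers": 1},{"x": 0,"y": 0.03,"z": 0,"wx": 0,"wy": 0,"wz": 0,"fingers": 1},{"x": 0,"y": 0.02,"z": 0,"wx": 0,"wy": 0,"wz": 0,"fingers": 1},{"x": 0,"y": 0,"z": 0,"wx": 0,"wy": 0,"wz": 0,"fingers": 1}]}}

```text
clock: 6.42
tool_pos: [0.5133, -0.1569, 0.1988]
eef_rot: [0.691, 0.722, -0.017, -0.016]
contact_force: [-0.2, 0.4, -0.4]
opening: 0.996
```

Run:
```python
from h import *
snap('wrist','w3'); s=get_state(); print(s['clock'],s['tool_pos'],R.from_quat(s['eef_rot']).as_matrix().round(4),s['opening'])
```

```text
6.475 [ 0.51224899 -0.15706154  0.19874217] [[-4.360e-02  9.979e-01 -4.800e-02]
 [ 9.990e-01  4.350e-02 -2.900e-03]
 [-8.000e-04 -4.810e-02 -9.988e-01]] 0.9981352125966914
```

View pics/w3.png

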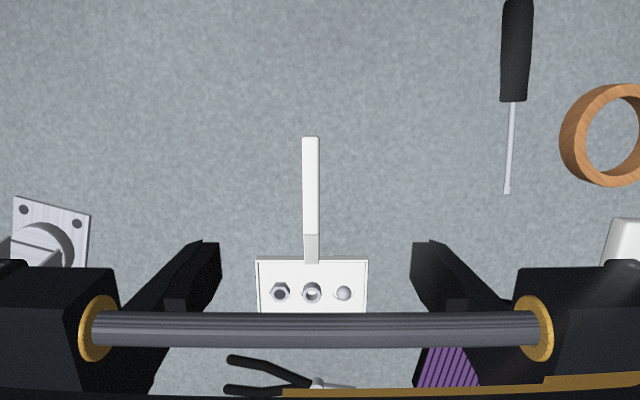

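The wrist view shows the nut at (279,292), the bush at (311,292) and the ball at (343,293), so the ball is in the +y pocket. The handle spans cols 302–320, rows 137–235.

Run:
```python
from h import *
z=load('w3'); p=z['p'].astype(int)
c=[]
for v in (142,160,180,200,225):
    r=np.where(p[v,285:340].min(1)>205)[0]+285; a=ray(z,r.min()-.5,v,.040); b=ray(z,r.max()+.5,v,.040); c.append((a+b)/2); print(v,r.min(),r.max(),c[-1].round(4),(b-a)[:2].round(4))
c=np.array(c); s=np.polyfit(c[:,0],c[:,1],1); print('slope',s[0])
col=p[120:150,308:314].min((1,2)); v0=120+np.argmax(col>190); e=ray(z,311,v0-.5,.040); print('end',v0,e)
d=np.array([1,s[0]]);d/=np.hypot(*d); print('grip',e[:2]+.037*d,'origin',e[:2]+.167*d,'ball pocket',e[:2]+.167*d+.034*np.array([-d[1],d[0]]))
g=cv2.cvtColor(z['p'],cv2.COLOR_RGB2GRAY)
for u,v in((279,292),(311,292),(343,293)): print(ray(z,u,v,.010))
st=get_state(); M=R.from_quat(st['eef_rot']); print('pitch err rotvec tool units of pi', (M.inv()*R.from_matrix(np.column_stack([[-d[1],d[0],0],[d[0],d[1],0],[0,0,-1]]))).as_rotvec()/np.pi)
```

```text
142 302 316 [ 0.4752 -0.1645  0.04  ] [-0.0006  0.0131]
160 302 316 [ 0.4911 -0.1639  0.04  ] [-0.0006  0.0133]
180 302 317 [ 0.5091 -0.1627  0.04  ] [-0.0006  0.0143]
200 303 316 [ 0.5277 -0.1619  0.04  ] [-0.0006  0.0127]
225 303 317 [ 0.5517 -0.1605  0.04  ] [-0.0006  0.0139]
slope 0.051914502091023156
end 137 [ 0.47038432 -0.16293252  0.04      ]
grip [ 0.50733457 -0.16101427] origin [ 0.63715974 -0.15427446] ball pocket [ 0.63539702 -0.12032019]
[ 0.639927   -0.19089564  0.01      ]
[ 0.63831891 -0.15647017  0.01      ]
[ 0.63802694 -0.12198171  0.01      ]
pitch err rotvec tool units of pi [-0.01532511  0.00019545 -0.00263774]
```

Emit:
{"name": "apply_moves", "arguments": {"series": [{"x": -0.005,"y": -0.005,"z": 0,"wx": -0.0153,"wy": 0,"wz": -0.0026,"fingers": 1},{"x": 0,"y": 0,"z": 0.04,"wx": 0,"wy": 0,"wz": 0,"fingers": 1},{"x": 0,"y": 0,"z": 0.05,"wx": 0,"wy": 0,"wz": 0,"fingers": 1},{"x": 0,"y": 0,"z": 0.05,"wx": 0,"wy": 0,"wz": 0,"fingers": 1},{"x": 0,"y": 0,"z": 0.03,"wx": 0,"wy": 0,"wz": 0,"fingers": 1},{"x": 0,"y": 0,"z": 0,"wx": 0,"wy": 0,"wz": 0,"fingers": 1},{"x": 0,"y": 0,"z": 0,"wx": 0,"wy": 0,"wz": 0,"fingers": 1}]}}

```text
clock: 7.35
tool_pos: [0.4998, -0.1612, 0.0582]
eef_rot: [0.689, 0.725, -0.003, -0.003]
contact_force: [-0.0, 0.2, 0.4]
opening: 1.001
```

```bash
cat > st.py <<'E'
from h import *
s=get_state(); M=R.from_quat(s['eef_rot']).as_matrix(); print(round(s['clock'],2),s['tool_pos'].round(4),'\n',M.round(4),s['opening'].round(3) if hasattr(s['opening'],'round') else s['opening'],s['contact_force'].round(2),s['moment'].round(3))
d=np.array([.9987,.0515]); T=np.column_stack([[-d[1],d[0],0],[d[0],d[1],0],[0,0,-1]])
print('err/pi',(R.from_matrix(M).inv()*R.from_matrix(T)).as_rotvec()/np.pi)
E
python3 st.py
```

```text
7.35 [ 0.4998 -0.1612  0.0582] 
 [[-5.110e-02  9.987e-01 -8.400e-03]
 [ 9.987e-01  5.110e-02  1.000e-04]
 [ 6.000e-04 -8.400e-03 -1.000e+00]] 1.0009193074076816 [-0.02  0.22  0.37] [ 0.019  0.005 -0.016]
err/pi [-0.00266495 -0.00017853 -0.00012303]
```

Emit:
{"name": "apply_moves", "arguments": {"series": [{"x": 0,"y": 0.011,"z": 0.02,"wx": -0.0027,"wy": 0,"wz": 0,"fingers": 1},{"x": 0,"y": 0,"z": 0.02,"wx": 0,"wy": 0,"wz": 0,"fingers": 1},{"x": 0,"y": 0,"z": 0.01,"wx": 0,"wy": 0,"wz": 0,"fingers": 1},{"x": 0,"y": 0,"z": 0.006,"wx": 0,"wy": 0,"wz": 0,"fingers": 1},{"x": 0,"y": 0,"z": 0,"wx": 0,"wy": 0,"wz": 0,"fingers": 1},{"x": 0,"y": 0,"z": 0,"wx": 0,"wy": 0,"wz": 0,"fingers": 1}]}}

```text
clock: 8.1
tool_pos: [0.5104, -0.161, 0.012]
eef_rot: [0.689, 0.725, 0.001, 0.001]
contact_force: [-0.0, -0.9, 0.4]
opening: 0.995
```

```bash
python3 st.py
```

```text
8.1 [ 0.5104 -0.161   0.012 ] 
 [[-5.080e-02  9.987e-01  4.100e-03]
 [ 9.987e-01  5.080e-02  1.000e-04]
 [-1.000e-04  4.100e-03 -1.000e+00]] 0.9954095241092821 [-0.01 -0.86  0.38] [-0.017  0.006 -0.018]
err/pi [ 1.29167410e-03  2.60378110e-05 -2.35162869e-04]
```

Emit:
{"name": "apply_moves", "arguments": {"series": [{"x": 0,"y": 0,"z": 0,"wx": 0.0013,"wy": 0,"wz": 0,"fingers": 0.4},{"x": 0,"y": 0,"z": 0,"wx": 0,"wy": 0,"wz": 0,"fingers": 0},{"x": 0,"y": 0,"z": 0,"wx": 0,"wy": 0,"wz": 0,"fingers": -0.3},{"x": 0,"y": 0,"z": 0,"wx": 0,"wy": 0,"wz": 0,"fingers": -0.45},{"x": 0,"y": 0,"z": 0,"wx": 0,"wy": 0,"wz": 0,"fingers": -0.52},{"x": 0,"y": 0,"z": 0,"wx": 0,"wy": 0,"wz": 0,"fingers": -0.58},{"x": 0,"y": 0,"z": 0,"wx": 0,"wy": 0,"wz": 0,"fingers": -0.64},{"x": 0,"y": 0,"z": 0,"wx": 0,"wy": 0,"wz": 0,"fingers": -0.7}], "force": 10}}

```text
clock: 9.1
tool_pos: [0.5108, -0.1614, 0.0129]
eef_rot: [0.689, 0.725, 0.0, 0.001]
contact_force: [-0.5, -0.2, 0.1]
opening: 0.177
```

Emit:
{"name": "apply_moves", "arguments": {"series": [{"x": 0,"y": 0,"z": 0,"wx": 0,"wy": 0,"wz": 0,"fingers": -0.8},{"x": 0,"y": 0,"z": 0,"wx": 0,"wy": 0,"wz": 0,"fingers": -0.9},{"x": 0,"y": 0,"z": 0,"wx": 0,"wy": 0,"wz": 0,"fingers": -1}], "force": 30}}

```text
clock: 9.48
tool_pos: [0.5108, -0.1614, 0.0129]
eef_rot: [0.689, 0.725, 0.0, 0.001]
contact_force: [-0.4, -0.7, -0.4]
opening: 0.177
```

Emit:
{"name": "apply_moves", "arguments": {"series": [{"x": 0,"y": 0,"z": 0,"wx": 0,"wy": 0,"wz": 0,"fingers": -1},{"x": 0,"y": 0,"z": 0,"wx": 0,"wy": 0,"wz": 0,"fingers": -1}], "force": 60}}

```text
clock: 9.72
tool_pos: [0.5108, -0.1614, 0.0129]
eef_rot: [0.689, 0.725, 0.0, 0.001]
contact_force: [0.4, -0.2, 0.3]
opening: 0.172
```

```bash
python3 st.py
```

```text
9.72 [ 0.5108 -0.1614  0.0129] 
 [[-4.990e-02  9.988e-01  1.100e-03]
 [ 9.988e-01  4.990e-02 -5.000e-04]
 [-5.000e-04  1.100e-03 -1.000e+00]] 0.17240066606003396 [ 0.41 -0.24  0.26] [ 0.043 -0.034 -0.027]
err/pi [ 0.00034342  0.0001751  -0.00052434]
```

Gripped at opening 0.17, about 15 mm, which matches the handle. Now a gentle lift.

Emit:
{"name": "apply_moves", "arguments": {"series": [{"x": 0,"y": 0,"z": -0.003,"wx": 0,"wy": 0,"wz": 0,"fingers": -1},{"x": 0,"y": 0,"z": -0.006,"wx": 0,"wy": 0,"wz": 0,"fingers": -1},{"x": 0,"y": 0,"z": -0.01,"wx": 0,"wy": 0,"wz": 0,"fingers": -1},{"x": 0,"y": 0,"z": -0.012,"wx": 0,"wy": 0,"wz": 0,"fingers": -1},{"x": 0,"y": 0,"z": -0.012,"wx": 0,"wy": 0,"wz": 0,"fingers": -1},{"x": 0,"y": 0,"z": -0.008,"wx": 0,"wy": 0,"wz": 0,"fingers": -1},{"x": 0,"y": 0,"z": -0.004,"wx": 0,"wy": 0,"wz": 0,"fingers": -1},{"x": 0,"y": 0,"z": 0,"wx": 0,"wy": 0,"wz": 0,"fingers": -1}]}}

```text
clock: 10.72
tool_pos: [0.5093, -0.1615, 0.0599]
eef_rot: [0.689, 0.725, -0.001, -0.0]
contact_force: [-0.8, 0.9, -2.3]
opening: 0.169
```

```bash
python3 st.py
python3 - <<'E'
from h import *
snap('wrist','w4'); snap('side','d4'); snap('scene','s4')
E
```

```text
10.72 [ 0.5093 -0.1615  0.0599] 
 [[-5.000e-02  9.987e-01 -1.700e-03]
 [ 9.987e-01  5.000e-02 -7.000e-04]
 [-6.000e-04 -1.700e-03 -1.000e+00]] 0.1694304505848472 [-0.76  0.93 -2.3 ] [ 0.022  0.289 -0.035]
err/pi [-0.00055006  0.00020386 -0.00046293]
```

View pics/w4.png

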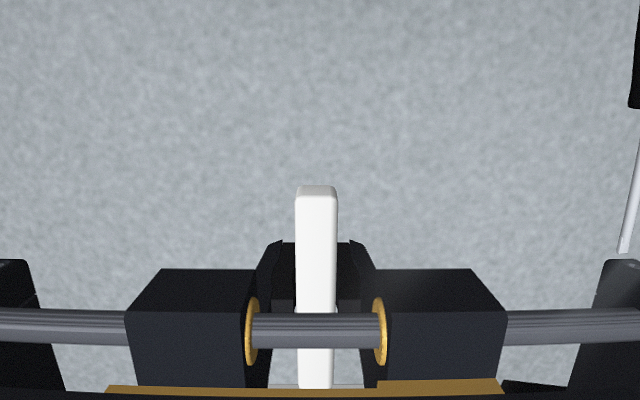

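The wrist view shows the handle held at cols 295–337, with the tray itself hidden. I'll check level from the depth of all the cameras.

```bash
cat > lev.py <<'E'
from h import *
import sys
# tray location predicted from tool: grip(TCP) -> tray frame
def level(tag):
    s=get_state(); t=s['tool_pos']; yaw=.05
    d=np.array([np.cos(yaw),np.sin(yaw)]); n=np.array([-d[1],d[0]])
    for f in('s'+tag,'d'+tag,'w'+tag):
        z=load(f); W=cloud(z); p=z['p'].astype(int)
        a=(W[...,:2]-t[:2])@d-.128; b=(W[...,:2]-t[:2])@n; h=W[...,2]-t[2]
        wh=(p.max(2)-p.min(2)<45)&(p.min(2)>120)
        m=wh&(abs(a)<.034)&(abs(b)<.055)&(abs(h)<.03)&~((abs(a)<.014)&(abs(b)<.048)) 
        if m.sum()>50:
            A=np.c_[a[m],b[m],np.ones(m.sum())]; y=h[m]
            for _ in range(4):
                c=np.linalg.lstsq(A,y,rcond=None)[0]; r=abs(A@c-y)<.003; A,y=A[r],y[r]
            print(f,'floor slope x,y',c[:2].round(4),'h',c[2].round(4),len(y))
        m=wh&(a>-.165)&(a<-.08)&(abs(b)<.006)&(h>.015)&(h<.045)
        if m.sum()>20:
            c=np.polyfit(a[m],h[m],1); print(f,'handle slope',c.round(4),m.sum())
        q=(abs(a)<.1)&(abs(b)<.1)&(abs(h)<.03)&wh
        if q.sum()>50:print('  extent a',np.percentile(a[q],[1,99]).round(4),'b',np.percentile(b[q],[1,99]).round(4))
level(sys.argv[1])
E
python3 lev.py 4
```

```text
s4 floor slope x,y [-0.0183 -0.0052] h -0.0066 209
s4 handle slope [-0.0073  0.0259] 30
  extent a [-0.0963  0.0371] b [-0.0576  0.0617]
d4 floor slope x,y [-0.0193 -0.0208] h -0.0083 304
d4 handle slope [-0.119   0.0096] 29
  extent a [-0.0382  0.0375] b [-0.0613  0.0556]
w4 handle slope [-0.0278  0.0244] 4508
  extent a [-0.0997 -0.0386] b [-0.0255  0.0252]
```

The front droops by about 0.02 rad. I'll compensate while lifting.

Emit:
{"name": "apply_moves", "arguments": {"series": [{"x": 0,"y": 0,"z": -0.004,"wx": -0.003,"wy": 0,"wz": 0,"fingers": -1},{"x": 0,"y": -0.002,"z": -0.01,"wx": -0.003,"wy": 0,"wz": 0,"fingers": -1},{"x": 0,"y": -0.004,"z": -0.014,"wx": 0,"wy": 0,"wz": 0,"fingers": -1},{"x": 0,"y": -0.004,"z": -0.016,"wx": 0,"wy": 0,"wz": 0,"fingers": -1},{"x": 0,"y": -0.004,"z": -0.016,"wx": 0,"wy": 0,"wz": 0,"fingers": -1},{"x": 0,"y": -0.004,"z": -0.016,"wx": 0,"wy": 0,"wz": 0,"fingers": -1},{"x": 0,"y": -0.004,"z": -0.01,"wx": 0,"wy": 0,"wz": 0,"fingers": -1},{"x": 0,"y": -0.002,"z": -0.005,"wx": 0,"wy": 0,"wz": 0,"fingers": -1}]}}

```text
clock: 11.88
tool_pos: [0.4869, -0.1626, 0.1374]
eef_rot: [0.689, 0.725, 0.006, 0.006]
contact_force: [-0.6, -0.3, -2.5]
opening: 0.173
```

```bash
python3 st.py
python3 - <<'E'
from h import *
snap('wrist','w5'); snap('side','d5'); snap('scene','s5')
E
python3 lev.py 5
```

```text
11.88 [ 0.4869 -0.1626  0.1374] 
 [[-5.010e-02  9.986e-01  1.740e-02]
 [ 9.987e-01  5.010e-02 -2.000e-04]
 [-1.100e-03  1.740e-02 -9.998e-01]] 0.17341703860719662 [-0.58 -0.3  -2.54] [-0.025  0.318 -0.004]
err/pi [ 0.00553827  0.00034799 -0.00045189]
s5 floor slope x,y [-0.007  -0.0041] h -0.0042 200
  extent a [-0.07   0.037] b [-0.0586  0.0617]
d5 floor slope x,y [-0.002  -0.0082] h -0.0059 339
d5 handle slope [-0.1145  0.0084] 24
  extent a [-0.0392  0.0367] b [-0.0614  0.0554]
w5 handle slope [-0.0084  0.027 ] 4446
  extent a [-0.0998 -0.0388] b [-0.0255  0.025 ]
```

Emit:
{"name": "apply_moves", "arguments": {"series": [{"x": 0.002,"y": 0.002,"z": -0.008,"wx": -0.0015,"wy": 0,"wz": 0,"fingers": -1},{"x": 0.006,"y": 0.002,"z": -0.014,"wx": 0,"wy": 0,"wz": 0,"fingers": -1},{"x": 0.012,"y": 0.002,"z": -0.016,"wx": 0,"wy": 0,"wz": 0,"fingers": -1},{"x": 0.016,"y": 0.002,"z": -0.014,"wx": 0,"wy": 0,"wz": 0,"fingers": -1},{"x": 0.018,"y": 0.002,"z": -0.008,"wx": 0,"wy": 0,"wz": 0,"fingers": -1},{"x": 0.018,"y": 0.002,"z": -0.003,"wx": 0,"wy": 0,"wz": 0,"fingers": -1},{"x": 0.016,"y": 0.002,"z": 0,"wx": 0,"wy": 0,"wz": 0,"fingers": -1},{"x": 0.01,"y": 0,"z": 0,"wx": 0,"wy": 0,"wz": 0,"fingers": -1}]}}

```text
clock: 13.02
tool_pos: [0.4937, -0.0763, 0.1906]
eef_rot: [0.688, 0.726, 0.008, 0.007]
contact_force: [0.6, 0.3, -3.0]
opening: 0.174
```

```bash
python3 st.py
```

```text
13.03 [ 0.4937 -0.0763  0.1906] 
 [[-5.290e-02  9.984e-01  2.200e-02]
 [ 9.986e-01  5.290e-02  2.000e-03]
 [ 8.000e-04  2.210e-02 -9.998e-01]] 0.1739792661188264 [ 0.58  0.33 -2.99] [ 0.027  0.288 -0.062]
err/pi [ 0.00702631 -0.00026763  0.00044529]
```

Level is holding. The remaining shift is about dy +0.051, dx -0.004, dz +0.008.

Emit:
{"name": "apply_moves", "arguments": {"series": [{"x": 0.008,"y": -0.001,"z": -0.002,"wx": 0,"wy": 0,"wz": 0,"fingers": -1},{"x": 0.012,"y": 0,"z": -0.003,"wx": 0,"wy": 0,"wz": 0,"fingers": -1},{"x": 0.014,"y": 0,"z": -0.003,"wx": 0,"wy": 0,"wz": 0,"fingers": -1},{"x": 0.012,"y": 0,"z": -0.002,"wx": 0,"wy": 0,"wz": 0,"fingers": -1},{"x": 0.008,"y": 0,"z": 0,"wx": 0,"wy": 0,"wz": 0,"fingers": -1},{"x": 0.004,"y": 0,"z": 0,"wx": 0,"wy": 0,"wz": 0,"fingers": -1},{"x": 0,"y": 0,"z": 0,"wx": 0,"wy": 0,"wz": 0,"fingers": -1}]}}

```text
clock: 13.9
tool_pos: [0.4895, -0.0267, 0.1986]
eef_rot: [0.688, 0.726, 0.008, 0.007]
contact_force: [0.2, 0.6, -2.6]
opening: 0.169
```

```bash
python3 st.py
python3 - <<'E'
from h import *
snap('wrist','w6'); snap('side','d6'); snap('scene','s6')
a=cv2.imread('pics/s6.png'); b=cv2.imread('pics/d6.png')
cv2.imwrite('pics/c6.png',np.hstack([cv2.resize(x,(400,400),interpolation=cv2.INTER_CUBIC) for x in(a[130:230,260:360],b[140:240,280:380])]))
E
python3 lev.py 6
```

```text
13.9 [ 0.4895 -0.0267  0.1986] 
 [[-5.300e-02  9.984e-01  2.050e-02]
 [ 9.986e-01  5.290e-02  1.800e-03]
 [ 7.000e-04  2.050e-02 -9.998e-01]] 0.16875711504134575 [ 0.18  0.61 -2.6 ] [-0.037  0.363 -0.029]
err/pi [ 0.00654058 -0.00021666  0.0004636 ]
s6 floor slope x,y [-0.0036 -0.0069] h -0.0035 255
  extent a [-0.0796  0.0368] b [-0.0572  0.0613]
d6 floor slope x,y [-0.002   0.0024] h -0.0068 276
d6 handle slope [-0.0126  0.0234] 24
  extent a [-0.0429  0.0356] b [-0.0623  0.0576]
w6 handle slope [-0.0052  0.0268] 4471
  extent a [-0.0997 -0.0385] b [-0.0248  0.0256]
```

View pics/c6.png

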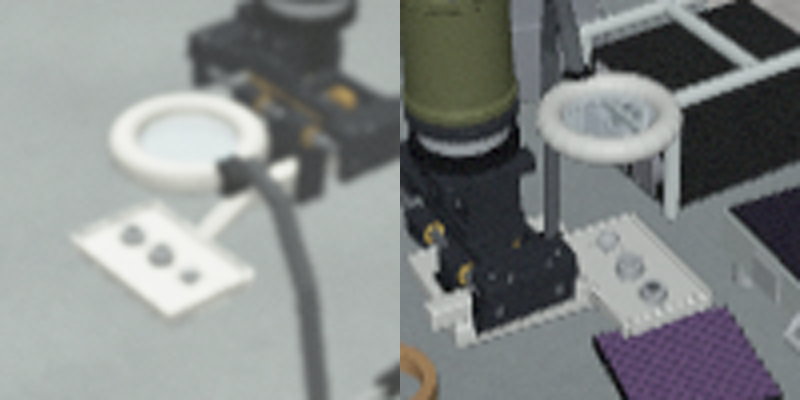

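All three parts are still in their pockets: the ball is at scene px (307,199) and side px (332,200), with the lens ring above at (307,165) and (332,169). Now I check the centring by casting rays in both views.

Run:
```python
from h import *
for f,bu,l0,b0 in(('s6',(307.5,199),(307,165),(307,199)),('d6',(332,200),(332,169),(332,200))):
    z=load(f); print(f,'ball',ray(z,*bu,.200).round(4))
    z0=load(f[0]+'0'); p=z0['p'].astype(int); W=cloud(z0)
    m=((p.min(2)>140)&(W[...,2]>.27)&(W[...,2]<.36)).astype(np.uint8); m[:l0[1]-35]=0; m[l0[1]+35:]=0; m[:,:l0[0]-40]=0; m[:,l0[0]+40:]=0
    c=max(cv2.findContours(m,0,1)[0],key=cv2.contourArea); e=cv2.fitEllipse(cv2.convexHull(c)); print('lens ellipse',e,[ray(z0,*e[0],h)[:2].round(4) for h in(.306,.311,.322)])
    g=cv2.cvtColor(z['p'],cv2.COLOR_RGB2GRAY)[b0[1]-6:b0[1]+7,b0[0]-7:b0[0]+8]; print(g)
```

```text
s6 ball [0.6157 0.0169 0.2   ]
lens ellipse ((306.94390869140625, 165.35784912109375), (24.719074249267578, 39.88325500488281), 89.20442199707031) [array([0.611 , 0.0076]), array([0.6155, 0.014 ]), array([0.6255, 0.0282])]
[[174 172 178 212 234 242 243 243 243 243 242 241 238 231 222]
 [167 164 169 205 234 242 243 242 242 243 243 243 242 240 234]
 [161 161 175 215 235 241 240 240 240 242 242 243 243 242 240]
 [187 192 208 226 236 236 234 231 232 236 241 243 243 243 242]
 [229 231 233 236 233 222 216 211 212 222 234 241 242 243 242]
 [242 242 241 237 226 202 185 180 182 198 223 237 242 243 243]
 [244 243 242 236 222 193 172 168 173 196 223 236 241 242 242]
 [243 243 242 240 232 215 189 182 193 219 234 240 242 242 242]
 [243 243 243 242 240 235 225 220 226 236 241 242 242 240 238]
 [243 243 243 243 243 242 240 238 239 242 243 243 240 233 223]
 [243 243 243 243 243 243 243 243 243 243 241 237 228 215 196]
 [243 243 243 243 244 243 243 242 241 236 228 218 201 189 183]
 [242 243 243 243 243 242 239 234 226 216 199 188 183 184 187]]
d6 ball [0.6161 0.009  0.2   ]
lens ellipse ((332.0180053
[... 287 characters left out ...]
2 173]
 [126 139 164 156 170 192 176 177 179 180 181 182 181 181 165]
 [152 164 192 181 177 171 171 177 172 182 181 181 181 183 182]
 [184 178 179 180 177 157 165 167 155 167 182 181 182 181 182]
 [180 181 181 179 160 164 176 174 163 134 182 183 181 182 181]
 [182 181 175 173 148 162 171 170 160 154 179 182 181 181 182]
 [182 180 170 175 158 151 162 159 154 172 169 180 183 180 180]
 [182 181 180 181 181 160 144 158 165 182 166 174 176 179 181]
 [183 180 182 182 181 182 161 181 181 176 161 159 162 165 175]
 [181 182 183 181 181 181 181 182 181 160 151 154 154 150 151]
 [183 183 181 180 180 181 179 182 181 147 143 149 150 141 146]
 [182 182 181 180 181 181 180 182 173 124 155 149 150 146 158]]
```

Ball minus lens, taken within the same camera, is (0.000, +0.003) in one view and (-0.001, -0.003) in the other. That averages to centred, with a ball height of about 0.198 against the lens underside at 0.300. I'll hold still, then check for creep.

Emit:
{"name": "apply_moves", "arguments": {"series": [{"x": 0,"y": 0,"z": 0,"wx": 0,"wy": 0,"wz": 0,"fingers": -1},{"x": 0,"y": 0,"z": 0,"wx": 0,"wy": 0,"wz": 0,"fingers": -1},{"x": 0,"y": 0,"z": 0,"wx": 0,"wy": 0,"wz": 0,"fingers": -1},{"x": 0,"y": 0,"z": 0,"wx": 0,"wy": 0,"wz": 0,"fingers": -1}], "force": 60}}

```text
clock: 14.55
tool_pos: [0.4894, -0.0281, 0.1984]
eef_rot: [0.689, 0.725, 0.007, 0.007]
contact_force: [0.8, -1.0, -4.1]
opening: 0.172
```

```bash
python3 st.py
python3 - <<'E'
from h import *
snap('wrist','w7'); snap('side','d7'); snap('scene','s7')
print(abs(get_state()['qd']).max())
z=load('s7');W=cloud(z);p=z['p'].astype(int)
for x in np.arange(.556,.593,.006):
    m=(p.max(2)<90)&(abs(W[...,1]-.228)<.008)&(abs(W[...,0]-x)<.003)&(W[...,2]<.06); print('switch',round(x,3),m.sum(),np.nanmedian(W[m][:,2]).round(4) if m.any() else '')
E
python3 lev.py 7
```

```text
14.55 [ 0.4894 -0.0281  0.1984] 
 [[-5.050e-02  9.985e-01  2.010e-02]
 [ 9.987e-01  5.050e-02  1.200e-03]
 [ 2.000e-04  2.010e-02 -9.998e-01]] 0.17248903789122863 [ 0.77 -1.01 -4.15] [0.046 0.305 0.014]
err/pi [ 6.39790187e-03 -4.87996927e-05 -3.08758263e-04]
0.0014791588121801072
switch 0.556 0 
switch 0.562 0 
switch 0.568 4 0.0363
switch 0.574 8 0.039
switch 0.58 6 0.0387
switch 0.586 11 0.042
switch 0.592 17 0.0367
s7 floor slope x,y [ 0.0158 -0.005 ] h -0.0035 255
  extent a [-0.0809  0.0371] b [-0.0579  0.0612]
d7 floor slope x,y [-0.0018 -0.0019] h -0.0068 274
d7 handle slope [-0.0605  0.0168] 24
  extent a [-0.0445  0.0358] b [-0.0628  0.0563]
w7 handle slope [-0.0058  0.0267] 4462
  extent a [-0.0997 -0.0386] b [-0.0255  0.0246]
```

Emit:
{"name": "apply_moves", "arguments": {"series": [{"x": 0.0025,"y": 0,"z": 0,"wx": 0,"wy": 0,"wz": 0,"fingers": -1},{"x": 0,"y": 0,"z": 0,"wx": 0,"wy": 0,"wz": 0,"fingers": -1},{"x": 0,"y": 0,"z": 0,"wx": 0,"wy": 0,"wz": 0,"fingers": -1}]}}

```text
clock: 15.08
tool_pos: [0.4893, -0.0258, 0.1985]
eef_rot: [0.689, 0.725, 0.007, 0.007]
contact_force: [0.1, 0.3, -2.2]
opening: 0.175
```

```bash
python3 st.py; python3 -c "
from h import *
print(finish_job())"
```

```text
15.07 [ 0.4893 -0.0258  0.1985] 
 [[-5.090e-02  9.985e-01  2.020e-02]
 [ 9.987e-01  5.090e-02  1.300e-03]
 [ 2.000e-04  2.020e-02 -9.998e-01]] 0.17461629154356753 [ 0.15  0.27 -2.23] [0.025 0.322 0.032]
err/pi [ 6.42799702e-03 -7.74688578e-05 -1.76684731e-04]
the job is handed in; nothing more can be done
None
```

I switched the lamp on at its rocker. Then I gripped the tray by its handle at 60 N, lifted it and carried it under the lens. I handed the job in at about 15 s, still holding the tray there.

**Lamp:** the rocker's slope went from about -0.15 to +0.20 rad, which is fully on. The pictures did not clearly show the lamp lit, as brightness rose only about 2.5% everywhere.

**Tray and parts:** the ball, bush and nut were all in their pockets in the last picture I viewed, before the final still hold and a 2 mm shift. Most tray slope readings were within 0.007 rad. The last pass disagreed: one scene view read 0.016, and the side view's handle fit, from only 24 pixels, read 0.06. Earlier passes and the wrist view did not show either.

**Ball under the lens:** it was about 10 cm below the lens underside. It was centred to about 3 mm; the two views differed by +3 and -3 mm in y.

**Clearance:** the force readings showed only the tray's weight during the carry. I did not recheck the other things on the bench afterwards, but the path stayed clear of them.

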